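# Reseat the battery behind the printer's snap cover

## Robot

A 7-joint arm with a two-finger parallel gripper is mounted at the origin on a cart in front of the work surface, level with it; the furniture and walls round the work are solid. World frame = base frame: x ahead of the robot, y to its left, z up, the work surface at z = 0. Lengths are in m, angles in rad, forces in N, time in s.
With the tool pointing down it reaches from about 0.4 to 0.925 m from the base axis. Payload 5.6 kg.
Tool frame: the origin (TCP) lies on the centre line of the jaws, within the pads' length; the fingertips stand 17 mm ahead of it and the grasp point (between the pads) lies 2 mm behind it; z points along the fingers, y is the direction in which the jaws open and shut (so a half turn about z gives the same grasp; the last joint's range is limited). The gripper opens to 85 mm and grips with 20 to 120 N. Pads are 22 mm wide; open, the fingers measure 114 mm over their backs; the gripper's body (76 mm by 85 mm) begins 54 mm behind the grasp point. The pads swing forward as they close: fully open they stand 13 mm farther back than shut.
Start: joints at [-1.171, 0.468, -0.012, 1.603, 0.006, 1.071, -0.056], TCP at [0.279, 0.587, 0.248] pointing down, gripper open.
Joint ranges: [-2.53, 2.53], [-0.31, 2.02], [-1.57, 1.55], [0.28, 2.44], [-1.29, 4.43], [0.15, 1.84], [-2.92, 2.92]. Speed limits (rad/s): [2.57, 2.57, 3.14, 3.14, 3.14, 3.14, 3.14].

## Interface

Orientations are given as a 3x3 rotation matrix whose columns are the frame's x, y, z axes.
In Python, from workcell import telemetry, optics, order gives the robot as it stands.
- The arm moves only by the tool jog_arm, never from a script. Its argument "plan" is a list of rows, each an object of numbers: "x", "y", "z": the shift along the world's x, y, z in m; "ax", "ay", "az": the turn, a rotation vector about the world's x, y, z in degrees; "jaw": the opening, from -1 (shut) to 1 (fully open). In form: [{"x": .., "y": .., "z": .., "ax": .., "ay": .., "az": .., "jaw": ..}, ...]. A call has 1 to 10 rows; each row is the pose to reach, as a shift and turn from the pose commanded when the call began; what a row does not reach only later rows make up. A row lasts 1/12 s, in which the tool goes at most 41.7 mm and 7.16 degrees, less where a joint would pass 70% of its speed; a pose out of reach is approached as far as the arm can. A call with a gripper value outside its range is refused whole. The fingers move at their own pace and stop on an object; "grip_force" is the grip in N (left out, the last holds). Time passes only in rows, so rows that repeat a pose let the fingers close. It gives the time, the measured TCP pose, the force and the opening at its end, in the units of the state.
- telemetry.get_state(): the state, without advancing time (a new reading comes with each control period).
- optics.capture(name): name is "side" or "top" or "wrist"; returns a dict with "image" (400x640x3 uint8, red, green, blue), "fov_y" (degrees; the focal length in pixels is half the picture's height over the tangent of half this angle, whatever the lens; pixels are square), "cx", "cy" (the principal point, pixels), "k1" (the pictures are not rectified: a ray, as slopes to the right and down, at radius r is drawn at 1 + k1 r^2 times it, then the intrinsics apply), "camera_from_world" (4x4, takes a point from world to camera coordinates). Camera axes: x right, y down, z forward; pixel columns grow to the right and rows downward; lengths in m; the calibration is good to about 2 mm. A picture is of the moment at which its call begins. There is no depth.
- order.hand_in(): hands the job in, once; it reports no verdict.
The state is a dict: "time_s": time; "joints": joint angles; "joint_vel": joint speeds; "joint_torque": joint torques, N m; "position": TCP position; "tcp_rot": TCP orientation; "contact_force": force on the tool from outside, world axes, zero at the start; "wrist_torque": the same for the moment, N m; "gripper_width": finger opening in m.
Only numpy, scipy, OpenCV 4.12 (cv2) and the standard library are available. Lean on these libraries where they do the work, as an engineer would, in place of code of your own. Each camera call takes 0.05 s, during which the arm holds its last target.

## Task

The receipt printer's battery has come loose behind its cover. Press in the release tab on the printer's left side so that the snap cover springs ajar, hook the cover by its lip and swing it wide open, push the battery pack straight in until its catch clicks and holds it fully home, then swing the cover shut until it latches. Leave the other things on the counter where they are.

Things in the scene. Friction and masses are not known exactly. Their poses are not given: they have to be found in the camera images.
- printer: White receipt printer, 122 deep (x) x 154 wide (y) x 82 mm high, fixed. Origin: centre of its underside; x points from front to back, y to its left as the robot sees it, z up. Its front frame face is at x = -60 mm; the shut cover stands out to x = -98 mm. Behind the cover is a bay 47 mm wide along x, centred on y = 0, floor at z = 15, roof at z = 64 mm. A paper slip stands 28 mm above its top.
- tab (a joint): Release tab on the printer's left (+y) side: 0 = out, 0.006 m = fully in. It slides in the printer's -y direction on a spring, 2 N at the start and 4.7 N fully in; the latch lets go at about 4 mm. It springs back when let go.
- tab_face (a point): Centre of the outer face of the grey release tab, which is 30 mm (x) by 34 mm (z), 42 mm above the counter, and stands 7 mm out from the printer's left side.
- cover (a joint): Angle of the cover about its upright hinge at the right end of the printer's front: 0 = shut, 1.5 rad = stop, wide open; counter-clockwise from above, its left end comes out towards the robot. Once released, a spring pin pops it to about 0.5 rad; beyond that it stays where left. Shutting takes about 2 N, and at the end up to about 6 N at the free end to snap the latch.
- cover_hinge (a point): Point on the cover's upright hinge axis, 41 mm above the counter.
- lip (a point): Centre of the flat pull lip at the cover's free (left) end: 4 mm thick (x), 16 mm wide (y), from 11 to 72 mm above the counter, 126 mm from the hinge. Its frame turns with the cover: y points from the hinge to the free end, x into the printer when shut. With the cover ajar there is about 50 mm between lip and printer to reach in behind the lip (at its +x side) from above.
- cover_front (a point): Point on the outside of the cover's front plate, 98 mm from the hinge towards the free end, 41 mm above the counter; push here, along its +x (axes as for the lip), to shut the cover. The cover is a dish 36 mm deep, 117 mm long, 60 mm high, open towards the printer.
- pack_front (a point): Centre of the front end of the black battery pack, 75 (x) x 45 x 45 mm, in the bay, its front standing 19 to 28 mm out of the frame face at first, 37 mm above the counter. Pushed along the printer's x it takes up to about 8 N, clicks, and stops with its front 2 mm out; let go, it rests about 4 mm out on the catch. If not clicked, sprung contacts push it back to 6 to 10 mm out.
- washi_roll: Green roll of decorative tape, 46 mm across, 15 mm high, right of the printer; bystander. Origin: centre of its underside.
- rubber: Eraser in a card sleeve, 46 x 37 x 12 mm, left of the printer; bystander. Origin: centre of its underside.
- cards: Pile of cards, 80 x 111 x 11 mm, left of the printer; bystander. Origin: centre of its underside.
- pen: Pen lying along the counter's front edge, 148 mm long, 9 mm high; bystander. Origin: centre of its underside.
- notes: Block of sticky notes, 61 x 61 x 38 mm, at the right; bystander. Origin: centre of its underside.

How it is judged:
By the outcome, as a careful person would: the job done as asked, in the order asked, and still so for the second after the job is handed in, with the robot touching nothing.
It also fails if it takes over 69 s, if anything falls off the work surface, if the arm or the gripper's body presses on something with over 40 N, if the wrist force passes 120 N, or if a joint passes its speed limit or range.

## Working session

There is one attempt and no reset: what is moved stays moved. The work goes in short steps, Python scripts to look and compute and a tool call to move; the robot and the scene stay as the last step left them, time stands still between calls to the robot, and variables do not carry over. Pictures are saved under pics/ and viewed, and the job is handed in when it is done.

Besides the shell and the picture viewer there is one more tool, called after "Request:" in YAML: its name, and indented under it one key for each argument. jog_arm: Moves the arm, as the interface text tells. Its arguments: {"type":"object","properties":{"plan":{"type":"array","items":{"type":"object","properties":{"x":{"type":"number"},"y":{"type":"number"},"z":{"type":"number"},"ax":{"type":"number"},"ay":{"type":"number"},"az":{"type":"number"},"jaw":{"type":"number"}}}},"grip_force":{"type":"number"}},"required":["plan"]}

```bash
mkdir -p pics; cat > h.py <<'E'
import numpy as np, cv2
from workcell import telemetry, optics, order
def cap(n,fn):
    d=optics.capture(n); cv2.imwrite('pics/'+fn+'.png',d['image'][:,:,::-1]); 
    np.save('pics/'+fn+'.npy',{k:d[k] for k in d},allow_pickle=True); return d
def load(fn): return np.load('pics/'+fn+'.npy',allow_pickle=True).item()
def K(d):
    f=200/np.tan(np.radians(d['fov_y'])/2); return np.array([[f,0,d['cx']],[0,f,d['cy']],[0,0,1.]])
def ray(d,u,v):
    p=cv2.undistortPoints(np.array([[[u,v]]],float),K(d),np.array([d['k1'],0,0,0,0.]))[0,0]
    T=np.array(d['camera_from_world']);R=T[:3,:3];c=-R.T@T[:3,3]
    return c,R.T@np.array([p[0],p[1],1.])
def onplane(d,u,v,z):
    c,r=ray(d,u,v); return c+r*(z-c[2])/r[2]
def proj(d,P):
    T=np.array(d['camera_from_world'])
    r=cv2.projectPoints(np.array(P,float).reshape(-1,1,3),cv2.Rodrigues(T[:3,:3])[0],T[:3,3],K(d),np.array([d['k1'],0,0,0,0.]))[0]
    return r[:,0]
def tri(obs):
    A=np.zeros((3,3));b=np.zeros(3)
    for d,u,v in obs:
        c,r=ray(d,u,v);r/=np.linalg.norm(r);M=np.eye(3)-np.outer(r,r);A+=M;b+=M@c
    return np.linalg.solve(A,b)
def st():
    s=telemetry.get_state(); print({k:np.round(s[k],3).tolist() for k in ['time_s','position','tcp_rot','contact_force','gripper_width','joints']})
E
python3 -c "
from h import *
st()
for n in ['side','top','wrist']:
    d=cap(n,n+'0');T=np.array(d['camera_from_world']);print(n,d['fov_y'],d['cx'],d['cy'],d['k1'],-T[:3,:3].T@T[:3,3],T[2,:3])
"
```

```text
{'time_s': 0.0, 'position': [0.278, 0.587, 0.247], 'tcp_rot': [[-0.904, 0.428, -0.001], [0.428, 0.904, -0.002], [-0.0, -0.002, -1.0]], 'contact_force': [-0.138, -0.125, -0.097], 'gripper_width': 0.085, 'joints': [-1.171, 0.468, -0.012, 1.604, 0.006, 1.071, -0.056]}
side 49.51926850031056 320.8802213318119 195.68849155452793 0.03825644174225564 [ 0.12467604 -0.95460004  0.51071317] [ 0.31192503  0.87703909 -0.36538364]
top 49.27697712167099 317.5791715940264 203.18491186249952 -0.041760823537343346 [0.28561735 0.1618695  1.07072225] [ 0.24827515 -0.03072498 -0.96820216]
wrist 66.61026097377088 318.78360380592994 198.59110133706565 -0.0387985253162497 [0.20259311 0.62186451 0.37340131] [ 0.29190923 -0.13979523 -0.94617456]
```

View pics/side0.png

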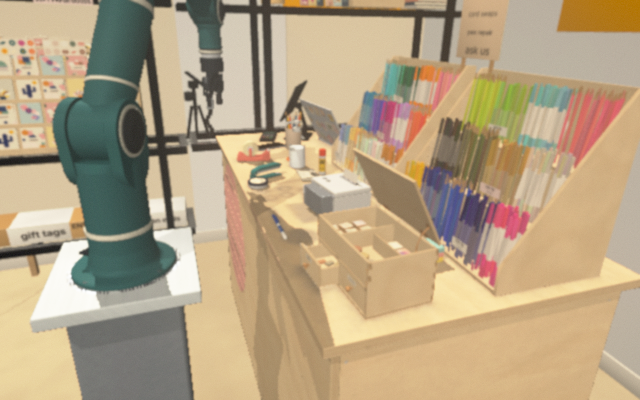

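View pics/top0.png

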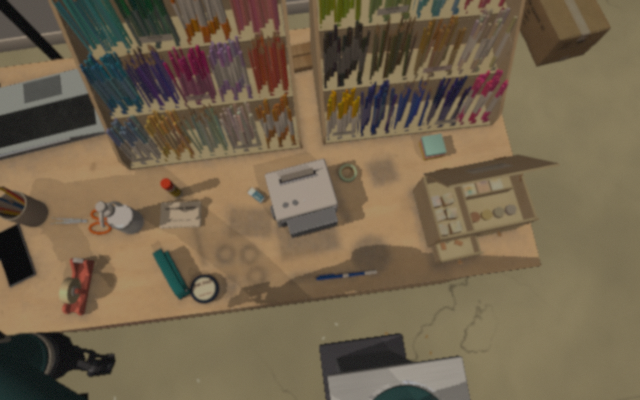

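View pics/wrist0.png

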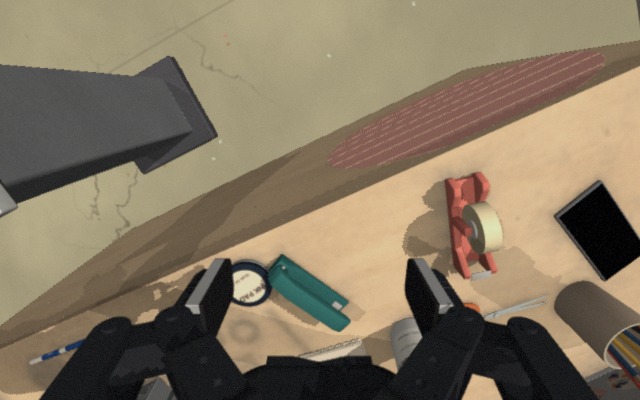

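```bash
python3 -c "
from h import *
d=load('top0');im=cv2.resize(d['image'][140:250,220:370,::-1],None,fx=5.3,fy=5.3,interpolation=cv2.INTER_CUBIC);cv2.imwrite('pics/topz.png',im)
d=load('side0');im=cv2.resize(d['image'][160:230,290:390,::-1],None,fx=8,fy=8,interpolation=cv2.INTER_CUBIC);cv2.imwrite('pics/sidez.png',im)
"
```

```text
(no output)
```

View pics/topz.png

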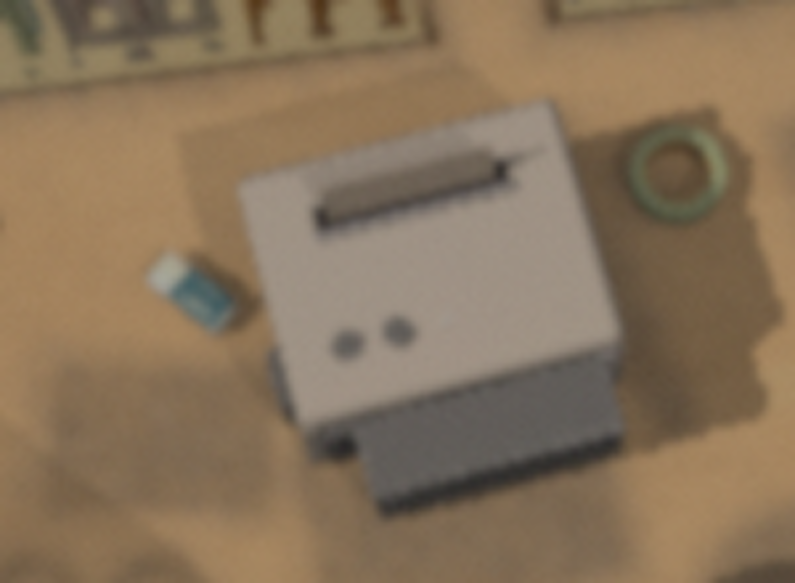

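View pics/sidez.png

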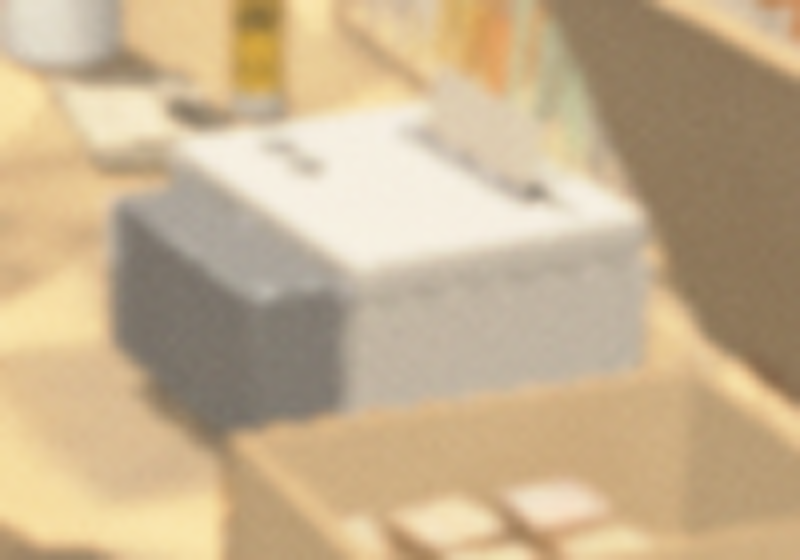

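```bash
python3 -c "
from h import *
d=load('top0')
q=[(240,185),(552,100),(622,338),(303,428)]
P=np.array([onplane(d,220+u/5.3,140+v/5.3,.082) for u,v in q]);print(P.round(4))
print([np.linalg.norm(P[i]-P[(i+1)%4]).round(4) for i in range(4)])
m=np.array([[.061,.077],[.061,-.077],[-.061,-.077],[-.061,.077]])
def kab(m,P):
    mc=m.mean(0);pc=P.mean(0);H=(m-mc).T@(P-pc);th=np.arctan2(H[0,1]-H[1,0],H[0,0]+H[1,1]);R=np.array([[np.cos(th),-np.sin(th)],[np.sin(th),np.cos(th)]]);return th,pc-R@mc,R
th,t,R=kab(m,P[:,:2]);print('yaw',th,np.degrees(th),'c',t);print((R@m.T).T+t-P[:,:2])
# tab & cover checks
for n,u,v,z in [('tabtopmid',275,375,.059),('covFL',380,510,.071),('covFR',620,440,.071)]:
    p=onplane(d,220+u/5.3,140+v/5.3,z)[:2];print(n,p,R.T@(p-t))
s=load('side0')
def w(x,y,z): return [*(R@[x,y]+t),z]
print(proj(s,[w(-.06,.077,.082),w(-.06,-.077,.082),w(.06,-.077,.082),w(-.098,-.06,.071)]))
for u,v,z in [(185,140,.082),(350,270,.082),(645,215,.082)]:
    p=onplane(s,290+u/8,160+v/8,z);print(p, R.T@(p[:2]-t))
"
```

```text
[[0.6247 0.2449 0.082 ]
 [0.6462 0.1003 0.082 ]
 [0.5316 0.0848 0.082 ]
 [0.5099 0.2289 0.082 ]]
[np.float64(0.1462), np.float64(0.1157), np.float64(0.1458), np.float64(0.116)]
yaw 0.1436796370046988 8.232236802340926 c [0.57810871 0.16472036]
[[ 0.00271323  0.00478112]
 [ 0.00328821 -0.00302048]
 [-0.00283347 -0.00500907]
 [-0.00316797  0.00324843]]
tabtopmid [0.54103371 0.24034918] [-0.02586399  0.08015814]
covFL [0.47135684 0.20022968] [-0.10056744  0.05042877]
covFR [0.48842007 0.09147125] [-0.0992527  -0.05965221]
[[309.07955547 176.89046993]
 [333.67061541 193.48716655]
 [370.32638082 187.0995134 ]
 [318.46833152 197.30239004]]
[0.51771583 0.2234784  0.082     ] [-0.05135726  0.06679999]
[0.52925163 0.07798984 0.082     ] [-0.06077222 -0.07884119]
[0.6501408  0.09855361 0.082     ] [ 0.06181572 -0.07579893]
```

Request:
jog_arm:
  plan:
    - {"x": 0.03, "y": -0.04, "z": 0.03, "az": 6, "jaw": -1}
    - {"x": 0.06, "y": -0.08, "z": 0.06, "az": 12, "jaw": -1}
    - {"x": 0.09, "y": -0.12, "z": 0.07, "az": 18, "jaw": -1}
    - {"x": 0.12, "y": -0.16, "z": 0.07, "az": 24, "jaw": -1}
    - {"x": 0.15, "y": -0.2, "z": 0.07, "az": 30, "jaw": -1}
    - {"x": 0.18, "y": -0.24, "z": 0.07, "az": 33.5, "jaw": -1}
    - {"x": 0.21, "y": -0.28, "z": 0.07, "az": 33.5, "jaw": -1}
    - {"x": 0.24, "y": -0.32, "z": 0.07, "az": 33.5, "jaw": -1}
    - {"x": 0.26, "y": -0.36, "z": 0.07, "az": 33.5, "jaw": -1}
    - {"x": 0.28, "y": -0.39, "z": 0.07, "az": 33.5, "jaw": -1}

```text
validation failed for argument at $.pl...
```

Request:
jog_arm:
  plan:
    - {"x": 0.03, "y": -0.04, "z": 0.03, "ax": 0, "ay": 0, "az": 6, "jaw": -1}
    - {"x": 0.06, "y": -0.08, "z": 0.06, "ax": 0, "ay": 0, "az": 12, "jaw": -1}
  grip_force: 60

```text
time_s: 0.32
position: [0.3191, 0.5302, 0.2893]
tcp_rot: [[-0.975, 0.221, -0.003], [0.221, 0.975, -0.004], [0.002, -0.004, -1.0]]
contact_force: [1.3, 0.2, 0.6]
gripper_width: 0.0644
```

Request:
jog_arm:
  plan:
    - {"x": 0.03, "y": -0.04, "z": 0.01, "ax": 0, "ay": 0, "az": 6, "jaw": -1}
    - {"x": 0.06, "y": -0.08, "z": 0.01, "ax": 0, "ay": 0, "az": 12, "jaw": -1}
    - {"x": 0.09, "y": -0.12, "z": 0.01, "ax": 0, "ay": 0, "az": 18, "jaw": -1}
    - {"x": 0.12, "y": -0.16, "z": 0.01, "ax": 0, "ay": 0, "az": 21.5, "jaw": -1}
    - {"x": 0.15, "y": -0.2, "z": 0.01, "ax": 0, "ay": 0, "az": 21.5, "jaw": -1}
    - {"x": 0.18, "y": -0.24, "z": 0.01, "ax": 0, "ay": 0, "az": 21.5, "jaw": -1}
    - {"x": 0.2, "y": -0.27, "z": 0.01, "ax": 0, "ay": 0, "az": 21.5, "jaw": -1}
    - {"x": 0.22, "y": -0.31, "z": 0.01, "ax": 0, "ay": 0, "az": 21.5, "jaw": -1}
    - {"x": 0.22, "y": -0.31, "z": 0.01, "ax": 0, "ay": 0, "az": 21.5, "jaw": -1}

```text
time_s: 1.07
position: [0.5389, 0.2236, 0.301]
tcp_rot: [[-0.99, -0.141, -0.0], [-0.141, 0.99, -0.0], [0.0, 0.0, -1.0]]
contact_force: [0.3, 0.8, 0.4]
gripper_width: 0.0004
```

```bash
python3 -c "
from h import *
cap('wrist','w1');st()
"
```

```text
{'time_s': 1.117, 'position': [0.544, 0.213, 0.301], 'tcp_rot': [[-0.992, -0.129, 0.003], [-0.129, 0.992, -0.006], [-0.002, -0.006, -1.0]], 'contact_force': [4.191, -7.263, -0.529], 'gripper_width': -0.0, 'joints': [-0.491, 0.305, 0.071, 1.716, -0.016, 1.121, 1.283]}
```

View pics/w1.png

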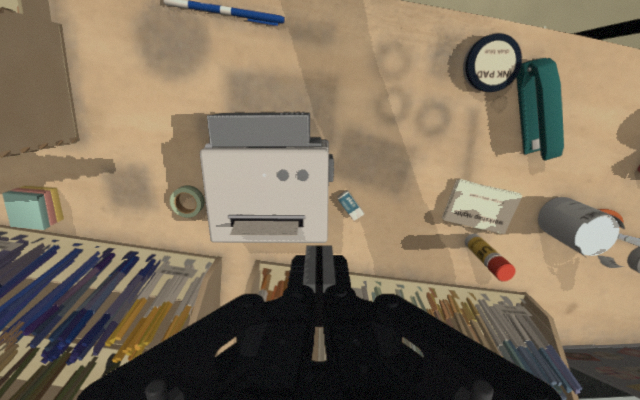

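```bash
python3 -c "
from h import *
d=cap('wrist','w2');st()
im=cv2.resize(d['image'][90:260,180:380,::-1],None,fx=4,fy=4,interpolation=cv2.INTER_CUBIC)[:600];cv2.imwrite('pics/w2z.png',im)
"
```

```text
{'time_s': 1.167, 'position': [0.542, 0.217, 0.301], 'tcp_rot': [[-0.992, -0.129, 0.002], [-0.129, 0.992, -0.004], [-0.001, -0.004, -1.0]], 'contact_force': [-0.439, -0.464, -0.07], 'gripper_width': 0.0, 'joints': [-0.494, 0.305, 0.068, 1.717, -0.017, 1.121, 1.278]}
```

View pics/w2z.png

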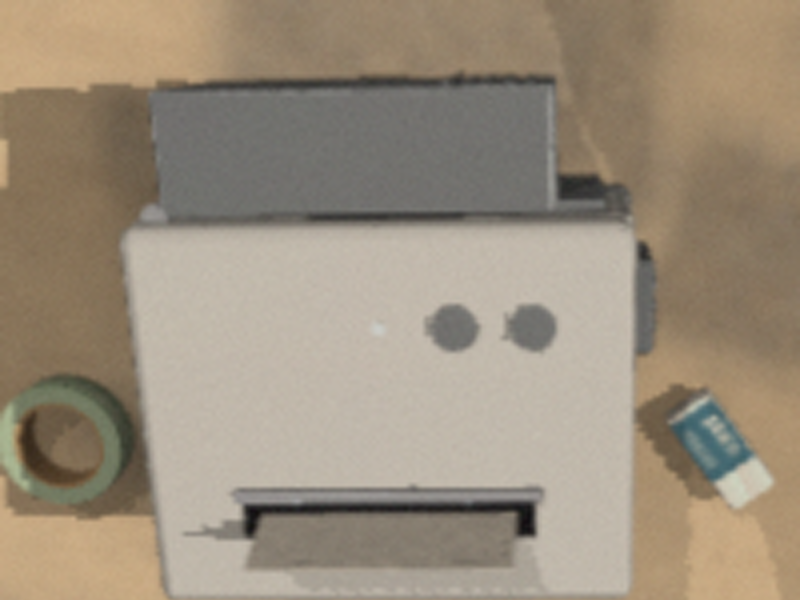

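```bash
python3 -c "
from h import *
d=load('w2')
g=lambda u,v,z: onplane(d,180+(u+.5)/4-.5,90+(v+.5)/4-.5,z)
q=[(631,597),(167,597),(122,228),(636,222)]
P=np.array([g(u,v,.082) for u,v in q]);print(P.round(4))
print([np.linalg.norm(P[i]-P[(i+1)%4]).round(4) for i in range(4)])
m=np.array([[.061,.077],[.061,-.077],[-.061,-.077],[-.061,.077]])
def kab(m,P):
    mc=m.mean(0);pc=P.mean(0);H=(m-mc).T@(P-pc);th=np.arctan2(H[0,1]-H[1,0],H[0,0]+H[1,1]);R=np.array([[np.cos(th),-np.sin(th)],[np.sin(th),np.cos(th)]]);return th,pc-R@mc,R
th,t,R=kab(m,P[:,:2]);print('yaw',th,np.degrees(th),'c',t);print((R@m.T).T+t-P[:,:2])
for n,u,v,z in [('tabF',655,250,.059),('tabB',655,352,.059),('covFL',555,78,.071),('covFR',150,88,.071),('covBR',160,215,.071),('covBL',555,208,.071),('hingepin',150,213,.071),('lipend',628,190,.071),('eraser',672,405,.0),('eraser2',735,508,0),('tape',5,445,.0)]:
    p=g(u,v,z)[:2];print(n,p,R.T@(p-t))
np.savez('pr.npz',R=R,t=t)
"
```

```text
[[0.6287 0.2458 0.082 ]
 [0.6481 0.1005 0.082 ]
 [0.5325 0.0848 0.082 ]
 [0.5123 0.2298 0.082 ]]
[np.float64(0.1465), np.float64(0.1166), np.float64(0.1464), np.float64(0.1175)]
yaw 0.13550450603497344 7.763836300808971 c [0.58041031 0.16522563]
[[ 0.00171587  0.00400018]
 [ 0.00317093 -0.00332136]
 [-0.00216454 -0.00413307]
 [-0.00272226  0.00345425]]
tabF [0.52341498 0.23863782] [-0.0465556   0.08043875]
tabB [0.55508807 0.24355013] [-0.01450924  0.08102731]
covFL [0.47675548 0.20209025] [-0.09772461  0.05052945]
covFR [0.49377778 0.08833857] [-0.09622508 -0.06447905]
covBR [0.52960237 0.09218365] [-0.06020945 -0.06550878]
covBL [0.51296045 0.20674194] [-0.06122312  0.05024756]
hingepin [0.5293817  0.08923272] [-0.06082674 -0.06840284]
lipend [0.50508448 0.22703319] [-0.06628574  0.07141677]
eraser [0.58937049 0.25944154] [0.02160569 0.09214183]
eraser2 [0.62667424 0.28959202] [0.06264053 0.11697656]
tape [0.63727471 0.01378352] [ 0.03588479 -0.15773571]
```

```bash
cat >> h.py <<'E'
def fr():
    z=np.load('pr.npz');return z['R'],z['t']
def to(x,y,z):
    R,t=fr();p=np.array([*(R@[x,y]+t),z]);s=telemetry.get_state();print('world',p.round(4),'delta',(p-s['position']).round(4));return p
def loc():
    R,t=fr();s=telemetry.get_state();print('local',(R.T@(np.array(s['position'])[:2]-t)).round(4),'F local',(R.T@np.array(s['contact_force'])[:2]).round(2),'z',s['position'][2].round(4) if hasattr(s['position'][2],'round') else s['position'][2],'t',s['time_s'])
E
python3 -c "
from h import *
st();to(-.0305,.125,.15);to(-.0305,.125,.054);to(-.0305,.09,.054)
"
```

```text
{'time_s': 1.167, 'position': [0.542, 0.217, 0.301], 'tcp_rot': [[-0.992, -0.129, 0.002], [-0.129, 0.992, -0.004], [-0.001, -0.004, -1.0]], 'contact_force': [-0.439, -0.464, -0.07], 'gripper_width': 0.0, 'joints': [-0.494, 0.305, 0.068, 1.717, -0.017, 1.121, 1.278]}
world [0.5333 0.285  0.15  ] delta [-0.0088  0.0682 -0.151 ]
world [0.5333 0.285  0.054 ] delta [-0.0088  0.0682 -0.247 ]
world [0.538  0.2503 0.054 ] delta [-0.0041  0.0335 -0.247 ]
```

Request:
jog_arm:
  plan:
    - {"x": -0.003, "y": 0.03, "z": -0.01, "ax": 0, "ay": 0, "az": 0, "jaw": -1}
    - {"x": -0.006, "y": 0.06, "z": -0.03, "ax": 0, "ay": 0, "az": 0, "jaw": -1}
    - {"x": -0.009, "y": 0.068, "z": -0.07, "ax": 0, "ay": 0, "az": 0, "jaw": -1}
    - {"x": -0.009, "y": 0.068, "z": -0.11, "ax": 0, "ay": 0, "az": 0, "jaw": -1}
    - {"x": -0.009, "y": 0.068, "z": -0.15, "ax": 0, "ay": 0, "az": 0, "jaw": -1}
    - {"x": -0.009, "y": 0.068, "z": -0.19, "ax": 0, "ay": 0, "az": 0, "jaw": -1}
    - {"x": -0.009, "y": 0.068, "z": -0.225, "ax": 0, "ay": 0, "az": 0, "jaw": -1}
    - {"x": -0.009, "y": 0.068, "z": -0.247, "ax": 0, "ay": 0, "az": 0, "jaw": -1}
    - {"x": -0.009, "y": 0.068, "z": -0.247, "ax": 0, "ay": 0, "az": 0, "jaw": -1}
    - {"x": -0.009, "y": 0.068, "z": -0.247, "ax": 0, "ay": 0, "az": 0, "jaw": -1}

```text
time_s: 2.0
position: [0.5284, 0.2933, 0.0531]
tcp_rot: [[-0.99, -0.141, -0.002], [-0.141, 0.99, -0.001], [0.003, -0.001, -1.0]]
contact_force: [0.4, 0.2, 0.7]
gripper_width: 0.0004
```

```bash
python3 -c "
from h import *
cap('wrist','w3');st();loc()
"
```

```text
{'time_s': 2.05, 'position': [0.53, 0.294, 0.055], 'tcp_rot': [[-0.99, -0.141, 0.001], [-0.141, 0.99, 0.0], [-0.001, 0.0, -1.0]], 'contact_force': [0.17, -0.032, 0.734], 'gripper_width': -0.0, 'joints': [-0.578, 0.643, 0.021, 1.832, -0.021, 0.665, 1.168]}
local [-0.0329  0.1344] F local [ 0.16 -0.05] z 0.0549 t 2.05
```

View pics/w3.png

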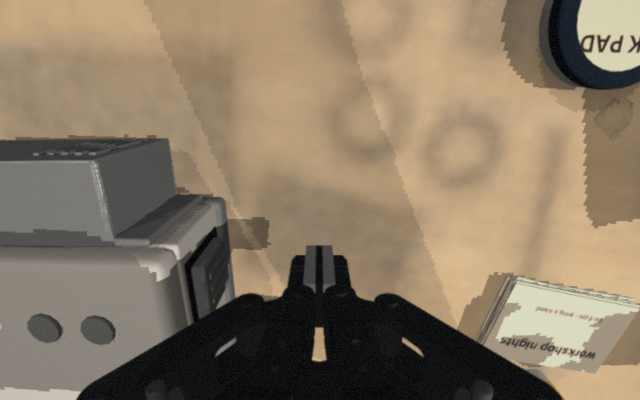

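Request:
jog_arm:
  plan:
    - {"x": 0, "y": 0, "z": 0.002, "ax": -6.5, "ay": -1, "az": 0, "jaw": -1}
    - {"x": 0.002, "y": -0.005, "z": 0.004, "ax": -13, "ay": -1.8, "az": 0, "jaw": -1}
    - {"x": 0.003, "y": -0.012, "z": 0.004, "ax": -15, "ay": -2, "az": 0, "jaw": -1}
    - {"x": 0.004, "y": -0.018, "z": 0.004, "ax": -15, "ay": -2, "az": 0, "jaw": -1}
    - {"x": 0.005, "y": -0.025, "z": 0.004, "ax": -15, "ay": -2, "az": 0, "jaw": -1}
    - {"x": 0.005, "y": -0.025, "z": 0.004, "ax": -15, "ay": -2, "az": 0, "jaw": -1}

```text
time_s: 2.55
position: [0.535, 0.2649, 0.059]
tcp_rot: [[-0.991, -0.133, 0.034], [-0.137, 0.956, -0.259], [0.002, -0.261, -0.965]]
contact_force: [-0.3, -1.0, -0.4]
gripper_width: -0.0002
```

```bash
python3 -c "
from h import *
cap('wrist','w4');st();loc()
"
```

```text
{'time_s': 2.6, 'position': [0.535, 0.265, 0.059], 'tcp_rot': [[-0.991, -0.132, 0.034], [-0.137, 0.956, -0.258], [0.002, -0.261, -0.965]], 'contact_force': [-0.239, 0.995, 0.536], 'gripper_width': 0.0, 'joints': [-0.774, 0.684, 0.194, 1.789, 0.153, 0.808, 0.98]}
local [-0.0315  0.1054] F local [-0.1   1.02] z 0.0589 t 2.6
```

View pics/w4.png

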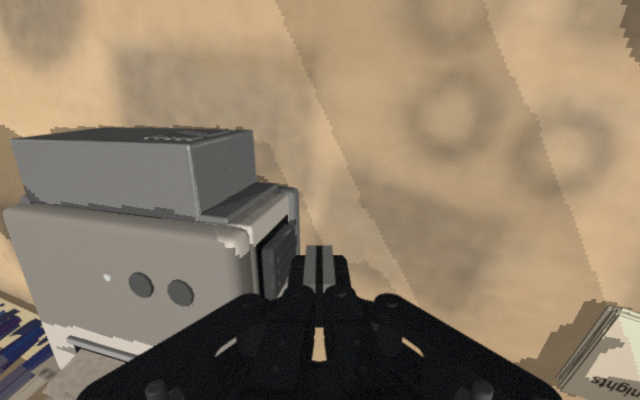

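Request:
jog_arm:
  plan:
    - {"x": 0.001, "y": -0.006, "z": 0, "ax": 0, "ay": 0, "az": 0, "jaw": -1}
    - {"x": 0.001, "y": -0.008, "z": 0, "ax": 0, "ay": 0, "az": 0, "jaw": -1}
    - {"x": 0.001, "y": -0.01, "z": 0, "ax": 0, "ay": 0, "az": 0, "jaw": -1}
    - {"x": 0.001, "y": -0.01, "z": 0, "ax": 0, "ay": 0, "az": 0, "jaw": -1}

```text
time_s: 2.93
position: [0.5353, 0.2574, 0.0582]
tcp_rot: [[-0.99, -0.135, 0.034], [-0.14, 0.956, -0.259], [0.003, -0.261, -0.965]]
contact_force: [0.0, -0.2, -0.2]
gripper_width: 0.0002
```

Request:
jog_arm:
  plan:
    - {"x": 0, "y": -0.002, "z": 0, "ax": 0, "ay": 0, "az": 0, "jaw": -1}
    - {"x": 0.001, "y": -0.004, "z": 0, "ax": 0, "ay": 0, "az": 0, "jaw": -1}
    - {"x": 0.001, "y": -0.006, "z": 0, "ax": 0, "ay": 0, "az": 0, "jaw": -1}
    - {"x": 0.001, "y": -0.006, "z": 0, "ax": 0, "ay": 0, "az": 0, "jaw": -1}

```text
time_s: 3.27
position: [0.5359, 0.2532, 0.0581]
tcp_rot: [[-0.99, -0.137, 0.035], [-0.142, 0.956, -0.258], [0.002, -0.26, -0.966]]
contact_force: [-1.8, 3.0, -0.5]
gripper_width: -0.0004
```

Contact. Continue in small steps.

Request:
jog_arm:
  plan:
    - {"x": 0, "y": -0.002, "z": 0, "ax": 0, "ay": 0, "az": 0, "jaw": -1}
    - {"x": 0.001, "y": -0.004, "z": 0, "ax": 0, "ay": 0, "az": 0, "jaw": -1}
    - {"x": 0.001, "y": -0.004, "z": 0, "ax": 0, "ay": 0, "az": 0, "jaw": -1}

```text
time_s: 3.52
position: [0.5364, 0.2498, 0.0581]
tcp_rot: [[-0.99, -0.138, 0.034], [-0.142, 0.956, -0.257], [0.003, -0.259, -0.966]]
contact_force: [-3.6, 4.8, 0.0]
gripper_width: 0.0002
```

```bash
python3 -c "
from h import *
cap('wrist','w5');st();loc()
"
```

```text
{'time_s': 3.567, 'position': [0.536, 0.25, 0.058], 'tcp_rot': [[-0.99, -0.138, 0.034], [-0.142, 0.956, -0.257], [0.003, -0.259, -0.966]], 'contact_force': [-3.541, 5.183, 0.597], 'gripper_width': 0.0, 'joints': [-0.754, 0.676, 0.196, 1.808, 0.158, 0.791, 1.002]}
local [-0.0321  0.0897] F local [-2.81  5.61] z 0.0581 t 3.5667
```

View pics/w5.png

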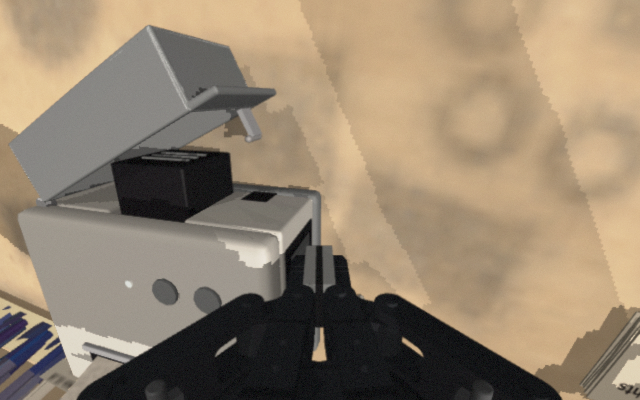

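Request:
jog_arm:
  plan:
    - {"x": -0.003, "y": 0.02, "z": 0, "ax": 0, "ay": 0, "az": 0, "jaw": -1}
    - {"x": -0.005, "y": 0.035, "z": 0.01, "ax": 0, "ay": 0, "az": 0, "jaw": -1}
    - {"x": -0.005, "y": 0.035, "z": 0.05, "ax": 7, "ay": 1, "az": 0, "jaw": -1}
    - {"x": -0.005, "y": 0.035, "z": 0.09, "ax": 14, "ay": 2, "az": 0, "jaw": -1}
    - {"x": 0, "y": 0.01, "z": 0.12, "ax": 15, "ay": 2, "az": 0, "jaw": -1}
    - {"x": 0.005, "y": -0.02, "z": 0.14, "ax": 15, "ay": 2, "az": 0, "jaw": -1}
    - {"x": 0.005, "y": -0.05, "z": 0.16, "ax": 15, "ay": 2, "az": 0, "jaw": -1}
    - {"x": 0.005, "y": -0.05, "z": 0.16, "ax": 15, "ay": 2, "az": 0, "jaw": -1}

```text
time_s: 4.23
position: [0.5458, 0.1914, 0.2229]
tcp_rot: [[-0.991, -0.132, 0.007], [-0.132, 0.991, -0.002], [-0.007, -0.003, -1.0]]
contact_force: [1.0, -0.5, 0.1]
gripper_width: 0.0002
```

```bash
python3 -c "
from h import *
d=cap('wrist','w6');st();loc()
im=cv2.resize(d['image'][0:250,170:450,::-1],None,fx=2.4,fy=2.4,interpolation=cv2.INTER_CUBIC);cv2.imwrite('pics/w6z.png',im)
"
```

```text
{'time_s': 4.283, 'position': [0.544, 0.195, 0.221], 'tcp_rot': [[-0.991, -0.135, 0.005], [-0.135, 0.991, -0.0], [-0.005, -0.001, -1.0]], 'contact_force': [0.587, -0.247, -0.413], 'gripper_width': 0.0, 'joints': [-0.471, 0.373, 0.085, 1.818, -0.036, 0.948, 1.336]}
local [-0.0316  0.0341] F local [ 0.55 -0.32] z 0.221 t 4.2833
```

View pics/w6.png

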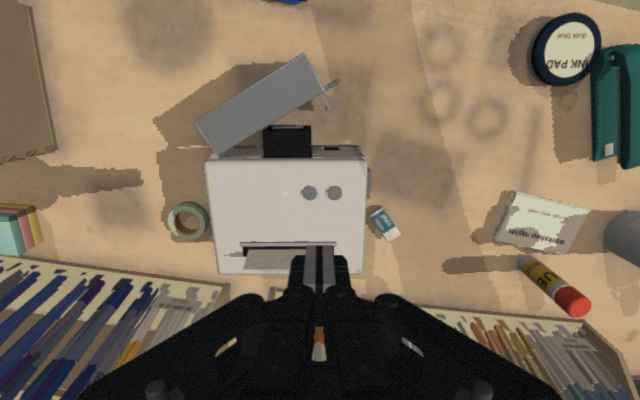

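View pics/w6z.png

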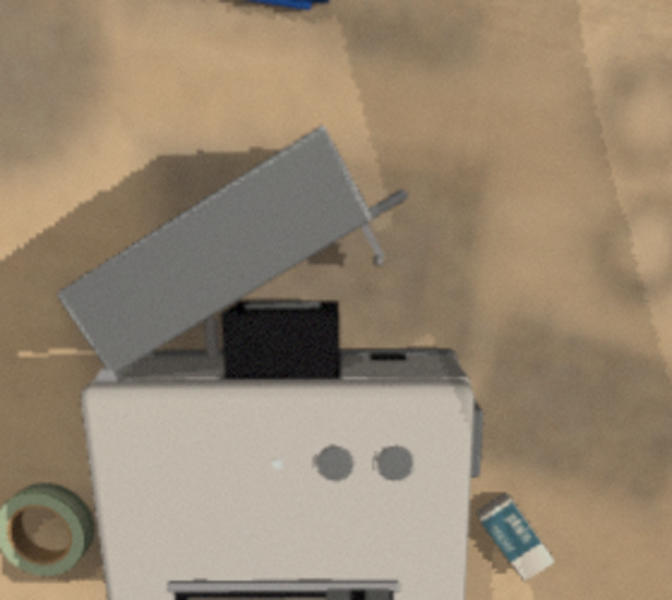

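```bash
python3 -c "
from h import *
d=load('w6');R,t=fr()
g=lambda u,v,z: onplane(d,170+(u+.5)/2.4-.5,(v+.5)/2.4-.5,z)
for n,u,v,z in [('lip in',368,214,.072),('lip out',407,193,.072),('hook tip',380,262,.041),('hook tip72',380,262,.07),('covBR',115,375,.071),('covFR',58,294,.071),('covFL',323,127,.071),('covBL',368,217,.071),('packL',338,302,.06),('packR',222,308,.06),('FL',472,385,.082),('FR',85,385,.082)]:
    p=g(u,v,z)[:2];print(n,p.round(4),(R.T@(p-t)).round(4))
"
```

```text
lip in [0.4584 0.1824] [-0.1186  0.0335]
lip out [0.4496 0.1951] [-0.1256  0.0473]
hook tip [0.4757 0.19  ] [-0.1004  0.0387]
hook tip72 [0.4744 0.189 ] [-0.1019  0.0379]
covBR [0.5289 0.0936] [-0.0607 -0.064 ]
covFR [0.5009 0.0715] [-0.0914 -0.0822]
covFL [0.4319 0.163 ] [-0.1474  0.0179]
covBL [0.4594 0.1825] [-0.1176  0.0335]
packL [0.4917 0.1753] [-0.0865  0.022 ]
packR [0.4998 0.131 ] [-0.0845 -0.0231]
FL [0.5128 0.2285] [-0.0584  0.0719]
FR [0.5315 0.0859] [-0.0592 -0.072 ]
```

```bash
cat >> h.py <<'E'
H=np.array([-.062,-.067])
def cov(th,r,off):
    ey=np.array([-np.sin(th),np.cos(th)]);ex=np.array([np.cos(th),np.sin(th)]);return H+r*ey+off*ex
E
python3 -c "
from h import *
to(*cov(.53,.131,.023),.15);R,t=fr();p=None
for th in [.53,.6,.75,.9,1.05,1.2,1.35,1.45]:
    f=th-.53;o=.002+.011*np.cos(f)+.008*np.sin(f)
    q=R@cov(th,.130,o)+t
    print(th,q.round(4),np.linalg.norm(q).round(3), None if p is None else (q-p).round(4)); p=q
"
```

```text
world [0.4652 0.2077 0.15  ] delta [-0.0793  0.013  -0.071 ]
0.53 [0.458  0.2007] 0.5 None
0.6 [0.4508 0.1959] 0.492 [-0.0071 -0.0048]
0.75 [0.4365 0.184 ] 0.474 [-0.0143 -0.012 ]
0.9 [0.4239 0.1698] 0.457 [-0.0126 -0.0141]
1.05 [0.4134 0.1537] 0.441 [-0.0105 -0.0161]
1.2 [0.4052 0.1359] 0.427 [-0.0081 -0.0178]
1.35 [0.3998 0.1168] 0.417 [-0.0054 -0.0191]
1.45 [0.3978 0.1036] 0.411 [-0.002  -0.0133]
```

Request:
jog_arm:
  plan:
    - {"x": -0.03, "y": 0.005, "z": -0.005, "ax": 0, "ay": 0, "az": 7, "jaw": -1}
    - {"x": -0.06, "y": 0.01, "z": -0.02, "ax": 0, "ay": 0, "az": 14, "jaw": -1}
    - {"x": -0.079, "y": 0.013, "z": -0.045, "ax": 0, "ay": 0, "az": 21, "jaw": -1}
    - {"x": -0.079, "y": 0.013, "z": -0.071, "ax": 0, "ay": 0, "az": 28, "jaw": -1}
    - {"x": -0.079, "y": 0.013, "z": -0.071, "ax": 0, "ay": 0, "az": 30, "jaw": -1}
    - {"x": -0.079, "y": 0.013, "z": -0.071, "ax": 0, "ay": 0, "az": 30, "jaw": -1}
    - {"x": -0.079, "y": 0.013, "z": -0.071, "ax": 0, "ay": 0, "az": 30, "jaw": -1}

```text
time_s: 4.87
position: [0.4631, 0.2123, 0.1467]
tcp_rot: [[-0.787, -0.617, -0.001], [-0.617, 0.787, -0.0], [0.001, 0.0, -1.0]]
contact_force: [0.0, -0.2, -0.1]
gripper_width: 0.0002
```

```bash
python3 -c "
from h import *
d=cap('wrist','w7');st();loc();to(*cov(.53,.131,.023),.057)
"
```

```text
{'time_s': 4.917, 'position': [0.464, 0.212, 0.147], 'tcp_rot': [[-0.787, -0.617, 0.0], [-0.617, 0.787, 0.0], [-0.0, -0.0, -1.0]], 'contact_force': [0.229, 0.454, 0.703], 'gripper_width': -0.0, 'joints': [-0.458, 0.373, -0.045, 2.024, 0.024, 0.745, 1.718]}
local [-0.1094  0.0625] F local [0.29 0.42] z 0.1473 t 4.9167
world [0.4652 0.2077 0.057 ] delta [ 0.0017 -0.0046 -0.0903]
```

View pics/w7.png

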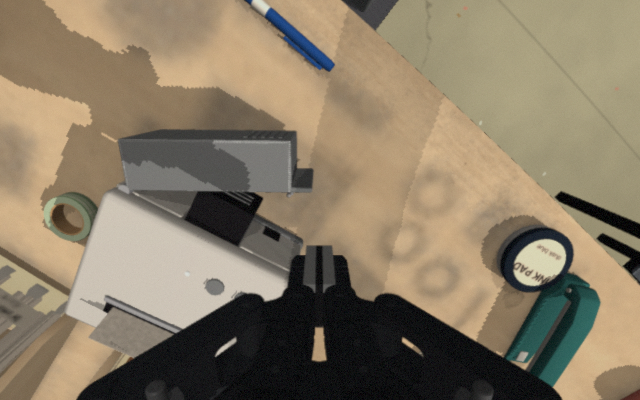

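Request:
jog_arm:
  plan:
    - {"x": 0.003, "y": -0.006, "z": -0.02, "ax": 0, "ay": 0, "az": 0, "jaw": -1}
    - {"x": 0.003, "y": -0.006, "z": -0.05, "ax": 0, "ay": 0, "az": 0, "jaw": -1}
    - {"x": 0.003, "y": -0.006, "z": -0.07, "ax": 0, "ay": 0, "az": 0, "jaw": -1}
    - {"x": 0.003, "y": -0.006, "z": -0.09, "ax": 0, "ay": 0, "az": 0, "jaw": -1}
    - {"x": 0.003, "y": -0.006, "z": -0.09, "ax": 0, "ay": 0, "az": 0, "jaw": -1}

```text
time_s: 5.33
position: [0.4647, 0.2049, 0.0546]
tcp_rot: [[-0.787, -0.617, -0.004], [-0.617, 0.787, -0.002], [0.005, 0.001, -1.0]]
contact_force: [-0.6, -0.5, -0.1]
gripper_width: -0.0002
```

```bash
python3 -c "
from h import *
d=cap('wrist','w8');st();loc();to(*cov(.53,.131,.013),.057)
"
```

```text
{'time_s': 5.383, 'position': [0.466, 0.205, 0.056], 'tcp_rot': [[-0.787, -0.617, -0.002], [-0.617, 0.787, -0.001], [0.003, 0.0, -1.0]], 'contact_force': [-0.358, -0.557, -0.121], 'gripper_width': 0.0, 'joints': [-0.452, 0.529, -0.036, 2.063, 0.035, 0.552, 1.723]}
local [-0.1084  0.0553] F local [-0.43 -0.5 ] z 0.0562 t 5.3833
world [0.4574 0.2015 0.057 ] delta [-0.0081 -0.0039  0.0008]
```

View pics/w8.png

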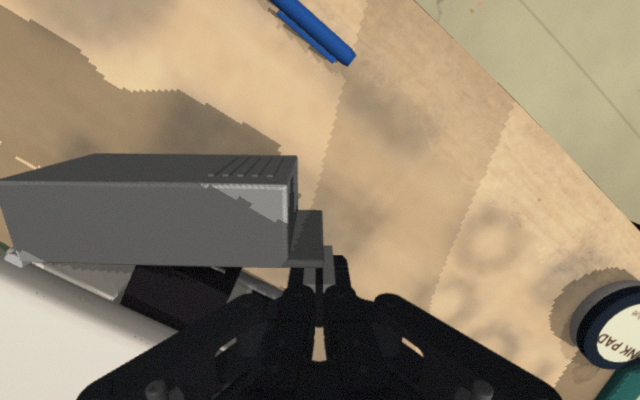

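Request:
jog_arm:
  plan:
    - {"x": -0.005, "y": -0.003, "z": 0, "ax": 0, "ay": 0, "az": 0, "jaw": -1}
    - {"x": -0.01, "y": -0.006, "z": 0, "ax": 0, "ay": 0, "az": 0, "jaw": -1}
    - {"x": -0.015, "y": -0.01, "z": 0, "ax": 0, "ay": 0, "az": 2, "jaw": -1}
    - {"x": -0.022, "y": -0.016, "z": 0, "ax": 0, "ay": 0, "az": 4, "jaw": -1}
    - {"x": -0.029, "y": -0.022, "z": 0, "ax": 0, "ay": 0, "az": 6, "jaw": -1}
    - {"x": -0.035, "y": -0.029, "z": 0, "ax": 0, "ay": 0, "az": 8, "jaw": -1}
    - {"x": -0.041, "y": -0.036, "z": 0, "ax": 0, "ay": 0, "az": 10, "jaw": -1}
    - {"x": -0.041, "y": -0.036, "z": 0, "ax": 0, "ay": 0, "az": 10, "jaw": -1}

```text
time_s: 6.05
position: [0.4243, 0.1681, 0.0584]
tcp_rot: [[-0.668, -0.744, 0.001], [-0.744, 0.668, -0.0], [-0.0, -0.001, -1.0]]
contact_force: [0.4, 0.2, -1.1]
gripper_width: 0.0001
```

```bash
python3 -c "
from h import *
d=cap('wrist','w9');st();loc()
"
```

```text
{'time_s': 6.1, 'position': [0.425, 0.169, 0.058], 'tcp_rot': [[-0.669, -0.743, 0.002], [-0.743, 0.669, 0.001], [-0.001, -0.001, -1.0]], 'contact_force': [-0.319, -0.026, 0.295], 'gripper_width': -0.0, 'joints': [-0.38, 0.468, -0.085, 2.182, 0.081, 0.493, 1.882]}
local [-0.1532  0.0247] F local [-0.32  0.02] z 0.0584 t 6.1
```

View pics/w9.png

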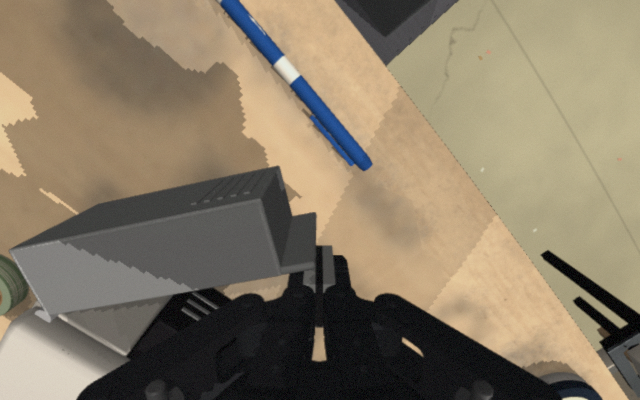

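```bash
python3 -c "
from h import *
R,t=fr();s=telemetry.get_state()['position'][:2]
for th,tool in [(.9,.7),(1.,.75),(1.1,.82),(1.2,.88),(1.3,.92),(1.4,.96),(1.45,.98)]:
    f=th-tool;o=.002+.011*np.cos(f)+.008*np.sin(f)
    q=R@cov(th,.126,o)+t
    print(th,q.round(4),np.linalg.norm(q).round(3), (q-s).round(4))
"
```

```text
0.9 [0.427  0.1671] 0.459 [ 0.0017 -0.0019]
1.0 [0.42   0.1569] 0.448 [-0.0053 -0.0121]
1.1 [0.4139 0.1459] 0.439 [-0.0113 -0.0231]
1.2 [0.409  0.1344] 0.431 [-0.0163 -0.0346]
1.3 [0.4052 0.1225] 0.423 [-0.02   -0.0465]
1.4 [0.4027 0.1103] 0.417 [-0.0226 -0.0588]
1.45 [0.4018 0.104 ] 0.415 [-0.0234 -0.065 ]
```

Request:
jog_arm:
  plan:
    - {"x": 0.002, "y": -0.003, "z": 0, "ax": 0, "ay": 0, "az": 1, "jaw": -1}
    - {"x": -0.002, "y": -0.008, "z": 0, "ax": 0, "ay": 0, "az": 2, "jaw": -1}
    - {"x": -0.006, "y": -0.013, "z": 0, "ax": 0, "ay": 0, "az": 3, "jaw": -1}
    - {"x": -0.01, "y": -0.02, "z": 0, "ax": 0, "ay": 0, "az": 5, "jaw": -1}
    - {"x": -0.013, "y": -0.027, "z": 0, "ax": 0, "ay": 0, "az": 7, "jaw": -1}
    - {"x": -0.016, "y": -0.035, "z": 0, "ax": 0, "ay": 0, "az": 9, "jaw": -1}
    - {"x": -0.018, "y": -0.042, "z": 0, "ax": 0, "ay": 0, "az": 11, "jaw": -1}
    - {"x": -0.02, "y": -0.05, "z": 0, "ax": 0, "ay": 0, "az": 13, "jaw": -1}
    - {"x": -0.022, "y": -0.058, "z": 0, "ax": 0, "ay": 0, "az": 15, "jaw": -1}
    - {"x": -0.022, "y": -0.058, "z": 0, "ax": 0, "ay": 0, "az": 15, "jaw": -1}

```text
time_s: 6.93
position: [0.4022, 0.1097, 0.057]
tcp_rot: [[-0.453, -0.892, -0.001], [-0.892, 0.453, -0.001], [0.002, 0.001, -1.0]]
contact_force: [-0.9, 0.1, 0.4]
gripper_width: -0.0004
```

```bash
python3 -c "
from h import *
d=cap('wrist','w10');cap('top','t10');st();loc()
"
```

```text
{'time_s': 7.033, 'position': [0.403, 0.111, 0.057], 'tcp_rot': [[-0.453, -0.891, -0.0], [-0.891, 0.453, 0.0], [0.0, 0.0, -1.0]], 'contact_force': [0.27, -0.57, -0.356], 'gripper_width': 0.0, 'joints': [-0.215, 0.433, -0.155, 2.266, 0.149, 0.452, 2.181]}
local [-0.183  -0.0295] F local [ 0.19 -0.6 ] z 0.0572 t 7.0333
```

View pics/w10.png

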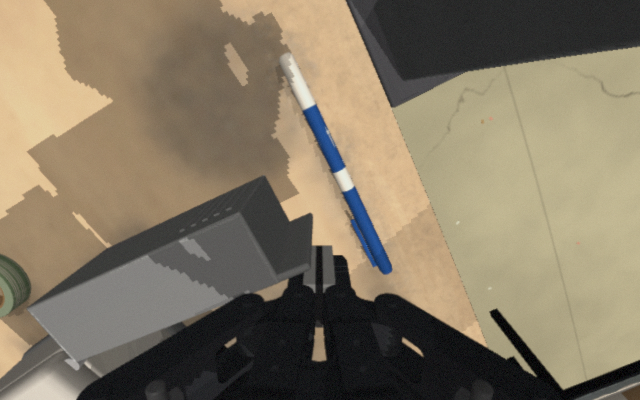

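View pics/t10.png

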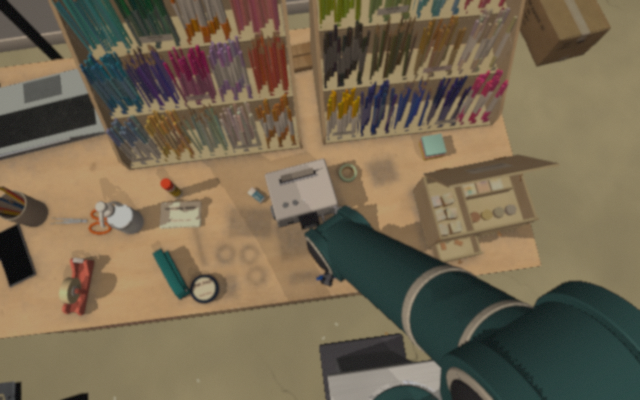

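Request:
jog_arm:
  plan:
    - {"x": 0, "y": -0.005, "z": 0, "ax": 0, "ay": 0, "az": 0, "jaw": -1}
    - {"x": 0, "y": -0.01, "z": 0, "ax": 0, "ay": 0, "az": 0, "jaw": -1}
    - {"x": 0, "y": -0.01, "z": 0, "ax": 0, "ay": 0, "az": 0, "jaw": -1}

```text
time_s: 7.28
position: [0.4031, 0.1007, 0.0571]
tcp_rot: [[-0.453, -0.892, -0.0], [-0.892, 0.453, -0.001], [0.001, 0.0, -1.0]]
contact_force: [0.5, 0.1, 0.6]
gripper_width: -0.0002
```

Request:
jog_arm:
  plan:
    - {"x": 0, "y": 0.02, "z": 0, "ax": 0, "ay": 0, "az": 0, "jaw": -1}
    - {"x": 0, "y": 0.045, "z": 0.01, "ax": 0, "ay": 0, "az": -6, "jaw": -1}
    - {"x": 0, "y": 0.049, "z": 0.04, "ax": 0, "ay": 0, "az": -13, "jaw": -1}
    - {"x": 0, "y": 0.049, "z": 0.08, "ax": 0, "ay": 0, "az": -20, "jaw": -1}
    - {"x": 0.02, "y": 0.049, "z": 0.1, "ax": 0, "ay": 0, "az": -27, "jaw": -1}
    - {"x": 0.04, "y": 0.049, "z": 0.1, "ax": 0, "ay": 0, "az": -34, "jaw": -1}
    - {"x": 0.0635, "y": 0.049, "z": 0.1, "ax": 0, "ay": 0, "az": -41, "jaw": -1}
    - {"x": 0.0635, "y": 0.049, "z": 0.1, "ax": 0, "ay": 0, "az": -48, "jaw": -1}
    - {"x": 0.0635, "y": 0.049, "z": 0.1, "ax": 0, "ay": 0, "az": -55, "jaw": -1}
    - {"x": 0.0635, "y": 0.049, "z": 0.1, "ax": 0, "ay": 0, "az": -55, "jaw": -1}

```text
time_s: 8.12
position: [0.4668, 0.1505, 0.157]
tcp_rot: [[-0.99, -0.138, -0.0], [-0.138, 0.99, -0.0], [0.0, -0.0, -1.0]]
contact_force: [-0.5, -1.0, -0.1]
gripper_width: -0.0002
```

```bash
python3 -c "
from h import *
d=cap('wrist','w11');st();loc();to(-.115,0,.05)
"
```

```text
{'time_s': 8.167, 'position': [0.466, 0.151, 0.157], 'tcp_rot': [[-0.99, -0.144, -0.0], [-0.144, 0.99, -0.0], [0.0, -0.0, -1.0]], 'contact_force': [0.129, -0.412, -0.313], 'gripper_width': 0.0, 'joints': [-0.419, 0.326, 0.045, 2.067, -0.021, 0.749, 1.354]}
local [-0.1149  0.0009] F local [ 0.07 -0.43] z 0.157 t 8.1667
world [0.4665 0.1497 0.05  ] delta [ 0.     -0.0009 -0.107 ]
```

View pics/w11.png

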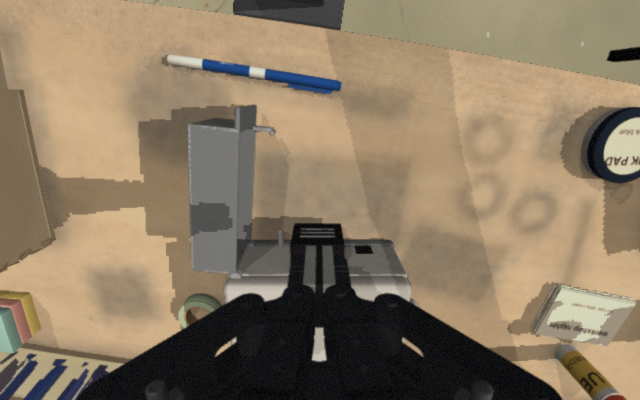

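Request:
jog_arm:
  plan:
    - {"x": 0, "y": -0.001, "z": -0.03, "ax": 0.8, "ay": -6, "az": 0, "jaw": -1}
    - {"x": 0, "y": -0.001, "z": -0.06, "ax": 1.6, "ay": -11.9, "az": 0, "jaw": -1}
    - {"x": 0, "y": -0.001, "z": -0.09, "ax": 1.6, "ay": -11.9, "az": 0, "jaw": -1}
    - {"x": 0, "y": -0.001, "z": -0.107, "ax": 1.6, "ay": -11.9, "az": 0, "jaw": -1}
    - {"x": 0, "y": -0.001, "z": -0.107, "ax": 1.6, "ay": -11.9, "az": 0, "jaw": -1}

```text
time_s: 8.58
position: [0.4633, 0.1487, 0.0468]
tcp_rot: [[-0.969, -0.145, 0.199], [-0.143, 0.989, 0.025], [-0.201, -0.004, -0.98]]
contact_force: [-0.0, -0.9, -0.1]
gripper_width: -0.0001
```

```bash
python3 -c "
from h import *
d=cap('wrist','w12');st();loc()
"
```

```text
{'time_s': 8.633, 'position': [0.465, 0.149, 0.049], 'tcp_rot': [[-0.969, -0.144, 0.202], [-0.142, 0.99, 0.026], [-0.204, -0.003, -0.979]], 'contact_force': [0.094, 0.17, -0.204], 'gripper_width': 0.0, 'joints': [-0.493, 0.47, 0.093, 2.258, 0.072, 0.219, 1.233]}
local [-0.1164 -0.0003] F local [0.12 0.16] z 0.0487 t 8.6333
```

View pics/w12.png

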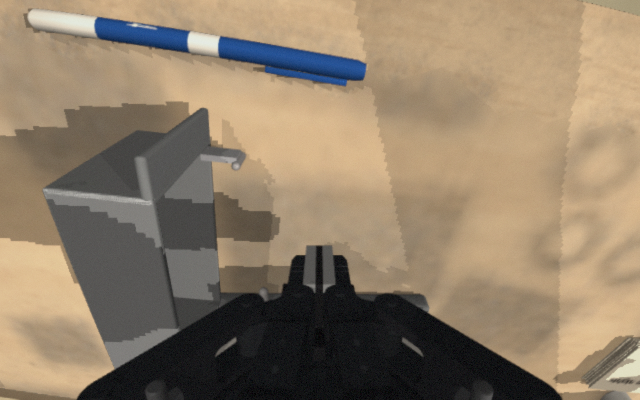

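Request:
jog_arm:
  plan:
    - {"x": 0.006, "y": 0.001, "z": 0, "ax": 0, "ay": 0, "az": 0, "jaw": -1}
    - {"x": 0.012, "y": 0.0015, "z": 0, "ax": 0, "ay": 0, "az": 0, "jaw": -1}
    - {"x": 0.017, "y": 0.002, "z": 0, "ax": 0, "ay": 0, "az": 0, "jaw": -1}
    - {"x": 0.021, "y": 0.003, "z": 0, "ax": 0, "ay": 0, "az": 0, "jaw": -1}
    - {"x": 0.025, "y": 0.0035, "z": 0, "ax": 0, "ay": 0, "az": 0, "jaw": -1}
    - {"x": 0.029, "y": 0.004, "z": 0, "ax": 0, "ay": 0, "az": 0, "jaw": -1}
    - {"x": 0.032, "y": 0.0045, "z": 0, "ax": 0, "ay": 0, "az": 0, "jaw": -1}
    - {"x": 0.032, "y": 0.0045, "z": 0, "ax": 0, "ay": 0, "az": 0, "jaw": -1}

```text
time_s: 9.3
position: [0.4987, 0.154, 0.0501]
tcp_rot: [[-0.968, -0.141, 0.206], [-0.138, 0.99, 0.028], [-0.207, -0.002, -0.978]]
contact_force: [-2.1, -0.1, 1.4]
gripper_width: 0.0001
```

```bash
python3 -c "
from h import *
st();loc()
"
```

```text
{'time_s': 9.3, 'position': [0.499, 0.154, 0.05], 'tcp_rot': [[-0.968, -0.141, 0.206], [-0.138, 0.99, 0.028], [-0.207, -0.002, -0.978]], 'contact_force': [-2.066, -0.072, 1.441], 'gripper_width': 0.0, 'joints': [-0.458, 0.5, 0.076, 2.184, 0.067, 0.258, 1.254]}
local [-0.0825 -0.0001] F local [-2.06  0.21] z 0.0501 t 9.3
```

Request:
jog_arm:
  plan:
    - {"x": 0.002, "y": 0, "z": 0, "ax": 0, "ay": 0, "az": 0, "jaw": -1}
    - {"x": 0.004, "y": 0.0005, "z": 0, "ax": 0, "ay": 0, "az": 0, "jaw": -1}
    - {"x": 0.004, "y": 0.0005, "z": 0, "ax": 0, "ay": 0, "az": 0, "jaw": -1}

```text
time_s: 9.55
position: [0.5016, 0.1543, 0.0497]
tcp_rot: [[-0.969, -0.141, 0.204], [-0.139, 0.99, 0.027], [-0.206, -0.002, -0.979]]
contact_force: [-4.6, -0.7, 4.9]
gripper_width: 0.0
```

Request:
jog_arm:
  plan:
    - {"x": 0.002, "y": 0, "z": 0, "ax": 0, "ay": 0, "az": 0, "jaw": -1}
    - {"x": 0.002, "y": 0, "z": 0, "ax": 0, "ay": 0, "az": 0, "jaw": -1}

```text
time_s: 9.72
position: [0.5032, 0.1543, 0.0496]
tcp_rot: [[-0.969, -0.142, 0.203], [-0.139, 0.99, 0.027], [-0.205, -0.002, -0.979]]
contact_force: [-5.1, -0.7, 3.3]
gripper_width: -0.0
```

Request:
jog_arm:
  plan:
    - {"x": 0.002, "y": 0, "z": 0, "ax": 0, "ay": 0, "az": 0, "jaw": -1}
    - {"x": 0.002, "y": 0, "z": 0, "ax": 0, "ay": 0, "az": 0, "jaw": -1}

```text
time_s: 9.88
position: [0.5051, 0.1543, 0.0496]
tcp_rot: [[-0.969, -0.142, 0.203], [-0.139, 0.99, 0.027], [-0.205, -0.002, -0.979]]
contact_force: [-5.2, -1.1, 2.1]
gripper_width: 0.0001
```

Request:
jog_arm:
  plan:
    - {"x": 0.002, "y": 0, "z": 0, "ax": 0, "ay": 0, "az": 0, "jaw": -1}
    - {"x": 0.002, "y": 0, "z": 0, "ax": 0, "ay": 0, "az": 0, "jaw": -1}

```text
time_s: 10.05
position: [0.5075, 0.1544, 0.0496]
tcp_rot: [[-0.969, -0.142, 0.204], [-0.139, 0.99, 0.027], [-0.205, -0.002, -0.979]]
contact_force: [-4.2, -0.1, 0.3]
gripper_width: -0.0001
```

Request:
jog_arm:
  plan:
    - {"x": 0.002, "y": 0, "z": 0, "ax": 0, "ay": 0, "az": 0, "jaw": -1}
    - {"x": 0.002, "y": 0, "z": 0, "ax": 0, "ay": 0, "az": 0, "jaw": -1}

```text
time_s: 10.22
position: [0.5077, 0.1543, 0.0492]
tcp_rot: [[-0.969, -0.142, 0.2], [-0.14, 0.99, 0.026], [-0.202, -0.003, -0.979]]
contact_force: [-10.6, 0.3, 5.9]
gripper_width: 0.0002
```

```bash
python3 -c "
from h import *
st();loc();d=cap('wrist','w13');cap('top','t13')
"
```

```text
{'time_s': 10.217, 'position': [0.508, 0.154, 0.049], 'tcp_rot': [[-0.969, -0.142, 0.2], [-0.14, 0.99, 0.026], [-0.202, -0.003, -0.979]], 'contact_force': [-10.615, 0.292, 5.865], 'gripper_width': 0.0, 'joints': [-0.444, 0.512, 0.069, 2.16, 0.065, 0.275, 1.265]}
local [-0.0735 -0.001 ] F local [-10.48   1.72] z 0.0492 t 10.2167
```

View pics/w13.png

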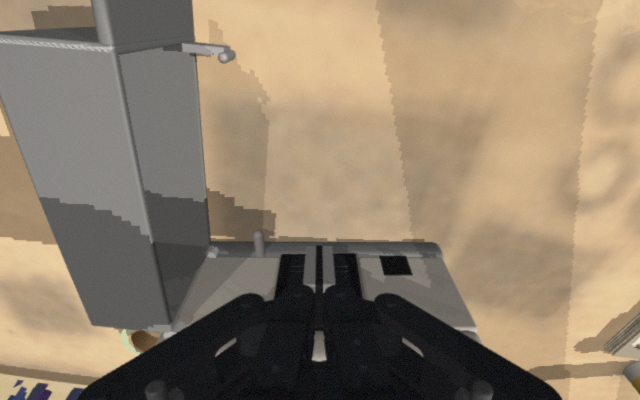

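Request:
jog_arm:
  plan:
    - {"x": 0.0015, "y": 0, "z": 0, "ax": 0, "ay": 0, "az": 0, "jaw": -1}
    - {"x": 0.0015, "y": 0, "z": 0, "ax": 0, "ay": 0, "az": 0, "jaw": -1}

```text
time_s: 10.48
position: [0.5078, 0.1542, 0.0489]
tcp_rot: [[-0.97, -0.142, 0.198], [-0.14, 0.99, 0.026], [-0.2, -0.003, -0.98]]
contact_force: [-12.9, 0.5, 8.7]
gripper_width: 0.0002
```

Request:
jog_arm:
  plan:
    - {"x": -0.015, "y": -0.002, "z": 0, "ax": 0, "ay": 0, "az": 0, "jaw": -1}
    - {"x": -0.03, "y": -0.004, "z": 0.01, "ax": 0, "ay": 0, "az": 0, "jaw": -1}
    - {"x": -0.03, "y": -0.004, "z": 0.04, "ax": -0.9, "ay": 6, "az": 0, "jaw": -1}
    - {"x": -0.03, "y": 0.01, "z": 0.08, "ax": -1.6, "ay": 11.9, "az": 0, "jaw": -1}
    - {"x": -0.02, "y": 0.05, "z": 0.11, "ax": -1.6, "ay": 11.9, "az": 0, "jaw": -1}
    - {"x": 0.01, "y": 0.065, "z": 0.13, "ax": -1.6, "ay": 11.9, "az": 0, "jaw": -1}
    - {"x": 0.03, "y": 0.065, "z": 0.13, "ax": -1.6, "ay": 11.9, "az": 0, "jaw": -1}
    - {"x": 0.03, "y": 0.065, "z": 0.13, "ax": -1.6, "ay": 11.9, "az": 0, "jaw": -1}

```text
time_s: 11.15
position: [0.5498, 0.2232, 0.1847]
tcp_rot: [[-0.99, -0.142, 0.014], [-0.142, 0.99, 0.006], [-0.014, 0.004, -1.0]]
contact_force: [-0.0, -0.6, 0.4]
gripper_width: 0.0001
```

```bash
python3 -c "
from h import *
d=cap('wrist','w14');st();loc()
"
```

```text
{'time_s': 11.2, 'position': [0.546, 0.221, 0.182], 'tcp_rot': [[-0.99, -0.141, 0.007], [-0.141, 0.99, 0.003], [-0.008, 0.002, -1.0]], 'contact_force': [-0.852, -0.21, -0.054], 'gripper_width': -0.0, 'joints': [-0.441, 0.437, -0.001, 1.819, 0.001, 0.877, 1.27]}
local [-0.0263  0.06  ] F local [-0.87 -0.09] z 0.1822 t 11.2
```

View pics/w14.png

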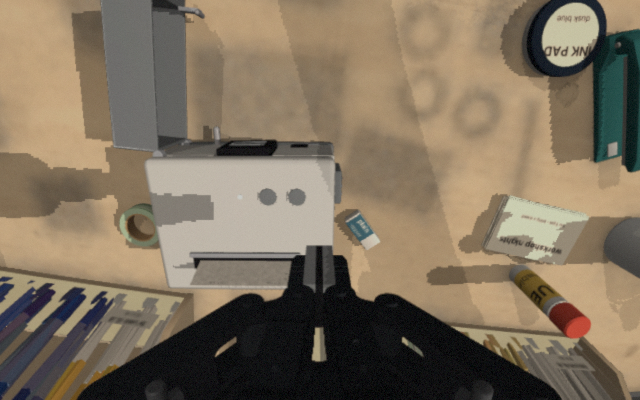

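```bash
python3 -c "
from h import *
d=load('w14')
im=cv2.resize(d['image'][120:200,140:360,::-1],None,fx=3.6,fy=3.6,interpolation=cv2.INTER_CUBIC);cv2.imwrite('pics/w14z.png',im)
R,t=fr()
w=lambda x,y,z:[*(R@[x,y]+t),z]
for o in [.002,.004,.006,.008,.010]: print(o,((proj(d,[w(-.06-o,y,.0595) for y in (-.0225,.0225)])-[140,120])*3.6).round(1).tolist())
print('frame',((proj(d,[w(-.06,y,.0595) for y in (-.0225,.0225)])-[140,120])*3.6).round(1).tolist(),'FLtop',((proj(d,[w(-.06,y,.08) for y in (-.07,.07)])-[140,120])*3.6).round(1).tolist())
"
```

```text
0.002 [[279.8, 103.7], [475.3, 104.1]]
0.004 [[279.0, 95.0], [474.9, 95.4]]
0.006 [[278.1, 86.3], [474.6, 86.6]]
0.008 [[277.2, 77.5], [474.2, 77.8]]
0.01 [[276.3, 68.7], [473.8, 69.0]]
frame [[280.7, 112.3], [475.7, 112.7]] FLtop [[31.7, 130.8], [686.1, 132.1]]
```

View pics/w14z.png

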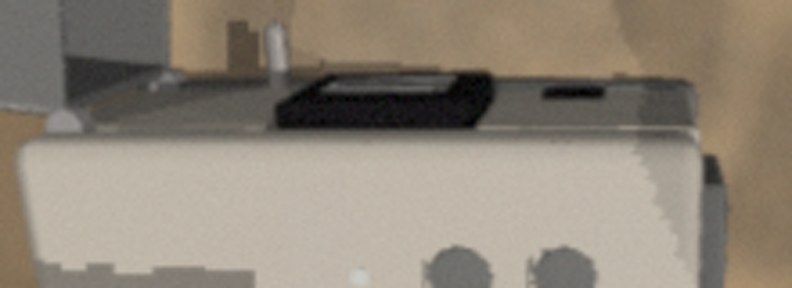

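```bash
python3 -c "
from h import *
d=load('w14');R,t=fr()
for n,u,v in [('inner lip end',185,0),('inner near hinge',186,140),('outer near hinge',113,147),('outer far',103,2)]:
    p=onplane(d,u,v,.071)[:2];print(n,(R.T@(p-t)).round(4))
to(*cov(1.5,.098,-.075),.15)
to(*cov(1.5,.098,-.075),.056)
for th in np.arange(1.5,-.01,-.1):
    o=-(.036+.011*np.cos(th)+.008*np.sin(th))
    q=R@cov(th,.098,o)+t
    print(round(th,2),q.round(4),np.linalg.norm(q).round(3))
"
```

```text
inner lip end [-0.1674 -0.0316]
inner near hinge [-0.0711 -0.0431]
outer near hinge [-0.0657 -0.103 ]
outer far [-0.1674 -0.0897]
world [0.4351 0.0093 0.15  ] delta [-0.1112 -0.2118 -0.0322]
world [0.4351 0.0093 0.056 ] delta [-0.1112 -0.2118 -0.1262]
1.5 [0.4331 0.0395] 0.435
1.4 [0.4285 0.0482] 0.431
1.3 [0.4246 0.0575] 0.429
1.2 [0.4217 0.0672] 0.427
1.1 [0.4197 0.0773] 0.427
1.0 [0.4186 0.0877] 0.428
0.9 [0.4187 0.0982] 0.43
0.8 [0.4198 0.1089] 0.434
0.7 [0.4221 0.1194] 0.439
0.6 [0.4255 0.1299] 0.445
0.5 [0.43 0.14] 0.452
0.4 [0.4357 0.1496] 0.461
0.3 [0.4424 0.1587] 0.47
0.2 [0.4501 0.1671] 0.48
0.1 [0.4587 0.1746] 0.491
-0.0 [0.4682 0.1812] 0.502
```

Request:
jog_arm:
  plan:
    - {"x": -0.015, "y": -0.03, "z": 0, "ax": 0, "ay": 0, "az": 0, "jaw": -1}
    - {"x": -0.03, "y": -0.06, "z": 0, "ax": 0, "ay": 0, "az": 0, "jaw": -1}
    - {"x": -0.048, "y": -0.09, "z": 0, "ax": 0, "ay": 0, "az": 0, "jaw": -1}
    - {"x": -0.065, "y": -0.12, "z": 0, "ax": 0, "ay": 0, "az": 0, "jaw": -1}
    - {"x": -0.08, "y": -0.15, "z": -0.01, "ax": 0, "ay": 0, "az": 0, "jaw": -1}
    - {"x": -0.095, "y": -0.18, "z": -0.02, "ax": 0, "ay": 0, "az": 0, "jaw": -1}
    - {"x": -0.111, "y": -0.212, "z": -0.03, "ax": 0, "ay": 0, "az": 0, "jaw": -1}
    - {"x": -0.111, "y": -0.212, "z": -0.03, "ax": 0, "ay": 0, "az": 0, "jaw": -1}
    - {"x": -0.111, "y": -0.212, "z": -0.03, "ax": 0, "ay": 0, "az": 0, "jaw": -1}

```text
time_s: 11.95
position: [0.4293, 0.0054, 0.1493]
tcp_rot: [[-0.991, -0.137, -0.002], [-0.137, 0.991, -0.001], [0.002, -0.0, -1.0]]
contact_force: [-0.0, 0.7, -0.0]
gripper_width: -0.0
```

```bash
python3 -c "
from h import *
d=cap('wrist','w15');st();loc();to(*cov(1.5,.098,-.075),.056)
"
```

```text
{'time_s': 12.0, 'position': [0.431, 0.007, 0.15], 'tcp_rot': [[-0.99, -0.139, -0.0], [-0.139, 0.99, 0.0], [0.0, 0.0, -1.0]], 'contact_force': [-0.126, 1.056, 0.139], 'gripper_width': 0.0, 'joints': [-0.145, 0.248, 0.057, 2.205, -0.022, 0.689, 1.639]}
local [-0.1698 -0.1367] F local [0.02 1.06] z 0.1498 t 12.0
world [0.4351 0.0093 0.056 ] delta [ 0.0045  0.0024 -0.0938]
```

View pics/w15.png

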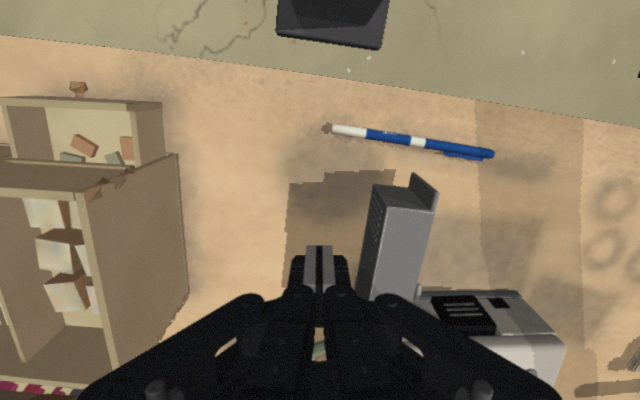

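Request:
jog_arm:
  plan:
    - {"x": 0.004, "y": 0, "z": -0.03, "ax": 0, "ay": 0, "az": 0, "jaw": -1}
    - {"x": 0.004, "y": 0, "z": -0.06, "ax": 0, "ay": 0, "az": 0, "jaw": -1}
    - {"x": 0.004, "y": 0, "z": -0.08, "ax": 0, "ay": 0, "az": 0, "jaw": -1}
    - {"x": 0.004, "y": 0, "z": -0.09, "ax": 0, "ay": 0, "az": 0, "jaw": -1}
    - {"x": 0.004, "y": 0, "z": -0.09, "ax": 0, "ay": 0, "az": 0, "jaw": -1}

```text
time_s: 12.42
position: [0.4342, 0.0084, 0.0584]
tcp_rot: [[-0.99, -0.143, -0.004], [-0.143, 0.99, -0.0], [0.004, 0.0, -1.0]]
contact_force: [-0.2, 0.3, 0.6]
gripper_width: 0.0
```

```bash
python3 -c "
from h import *
d=cap('wrist','w16');st();loc()
"
```

```text
{'time_s': 12.467, 'position': [0.435, 0.008, 0.06], 'tcp_rot': [[-0.99, -0.143, -0.002], [-0.143, 0.99, 0.0], [0.001, 0.0, -1.0]], 'contact_force': [0.403, -0.2, 0.758], 'gripper_width': 0.0, 'joints': [-0.134, 0.438, 0.044, 2.237, -0.042, 0.469, 1.658]}
local [-0.1652 -0.1359] F local [ 0.37 -0.25] z 0.0596 t 12.4667
```

View pics/w16.png

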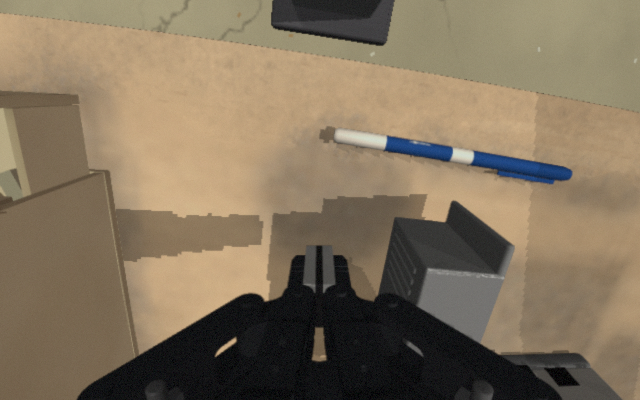

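Request:
jog_arm:
  plan:
    - {"x": 0, "y": 0.015, "z": 0, "ax": 0, "ay": 0, "az": 0, "jaw": -1}
    - {"x": -0.001, "y": 0.025, "z": 0, "ax": 0, "ay": 0, "az": 0, "jaw": -1}
    - {"x": -0.003, "y": 0.033, "z": 0, "ax": 0, "ay": 0, "az": 0, "jaw": -1}
    - {"x": -0.007, "y": 0.042, "z": 0, "ax": 0, "ay": 0, "az": 0, "jaw": -1}
    - {"x": -0.01, "y": 0.05, "z": 0, "ax": 0, "ay": 0, "az": 0, "jaw": -1}
    - {"x": -0.013, "y": 0.06, "z": 0, "ax": 0, "ay": 0, "az": 0, "jaw": -1}
    - {"x": -0.015, "y": 0.07, "z": 0, "ax": 0, "ay": 0, "az": 0, "jaw": -1}
    - {"x": -0.016, "y": 0.08, "z": 0, "ax": 0, "ay": 0, "az": 0, "jaw": -1}
    - {"x": -0.016, "y": 0.09, "z": 0, "ax": 0, "ay": 0, "az": 0, "jaw": -1}
    - {"x": -0.016, "y": 0.09, "z": 0, "ax": 0, "ay": 0, "az": 0, "jaw": -1}

```text
time_s: 13.3
position: [0.4193, 0.1, 0.0602]
tcp_rot: [[-0.99, -0.145, 0.001], [-0.145, 0.99, 0.001], [-0.001, 0.001, -1.0]]
contact_force: [0.0, 0.4, -0.0]
gripper_width: -0.0001
```

```bash
python3 -c "
from h import *
d=cap('wrist','w17');st();loc()
"
```

```text
{'time_s': 13.35, 'position': [0.419, 0.099, 0.06], 'tcp_rot': [[-0.99, -0.144, 0.0], [-0.144, 0.99, 0.0], [-0.0, 0.0, -1.0]], 'contact_force': [-0.327, -0.28, -0.209], 'gripper_width': -0.0, 'joints': [-0.349, 0.431, 0.046, 2.248, -0.044, 0.463, 1.448]}
local [-0.1686 -0.044 ] F local [-0.36 -0.23] z 0.0602 t 13.35
```

View pics/w17.png

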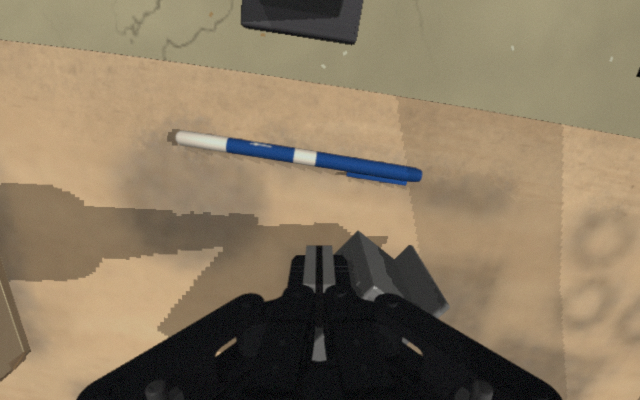

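Request:
jog_arm:
  plan:
    - {"x": 0.001, "y": 0.01, "z": 0, "ax": 0, "ay": 0, "az": 0, "jaw": -1}
    - {"x": 0.003, "y": 0.02, "z": 0, "ax": 0, "ay": 0, "az": 0, "jaw": -1}
    - {"x": 0.006, "y": 0.03, "z": 0, "ax": 0, "ay": 0, "az": 0, "jaw": -1}
    - {"x": 0.011, "y": 0.041, "z": 0, "ax": 0, "ay": 0, "az": 0, "jaw": -1}
    - {"x": 0.017, "y": 0.051, "z": 0, "ax": 0, "ay": 0, "az": 0, "jaw": -1}
    - {"x": 0.023, "y": 0.06, "z": 0, "ax": 0, "ay": 0, "az": 0, "jaw": -1}
    - {"x": 0.031, "y": 0.068, "z": 0, "ax": 0, "ay": 0, "az": 0, "jaw": -1}
    - {"x": 0.031, "y": 0.068, "z": 0, "ax": 0, "ay": 0, "az": 0, "jaw": -1}

```text
time_s: 14.02
position: [0.4522, 0.1679, 0.0603]
tcp_rot: [[-0.99, -0.143, 0.002], [-0.143, 0.99, 0.001], [-0.002, 0.001, -1.0]]
contact_force: [-0.8, 0.4, -0.3]
gripper_width: 0.0
```

```bash
python3 -c "
from h import *
d=cap('wrist','w18');st();loc()
"
```

```text
{'time_s': 14.067, 'position': [0.451, 0.167, 0.06], 'tcp_rot': [[-0.99, -0.142, 0.001], [-0.142, 0.99, 0.001], [-0.001, 0.001, -1.0]], 'contact_force': [-0.773, -0.593, -0.01], 'gripper_width': 0.0, 'joints': [-0.465, 0.487, 0.05, 2.135, -0.048, 0.52, 1.334]}
local [-0.1279  0.019 ] F local [-0.85 -0.48] z 0.0601 t 14.0667
```

View pics/w18.png

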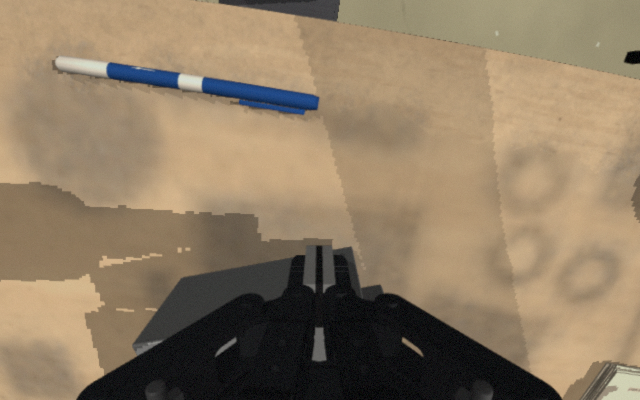

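Request:
jog_arm:
  plan:
    - {"x": 0.004, "y": 0.004, "z": 0, "ax": 0, "ay": 0, "az": 0, "jaw": -1}
    - {"x": 0.008, "y": 0.007, "z": 0, "ax": 0, "ay": 0, "az": 0, "jaw": -1}
    - {"x": 0.011, "y": 0.01, "z": 0, "ax": 0, "ay": 0, "az": 0, "jaw": -1}
    - {"x": 0.014, "y": 0.012, "z": 0, "ax": 0, "ay": 0, "az": 0, "jaw": -1}
    - {"x": 0.014, "y": 0.012, "z": 0, "ax": 0, "ay": 0, "az": 0, "jaw": -1}

```text
time_s: 14.48
position: [0.4647, 0.1776, 0.0601]
tcp_rot: [[-0.99, -0.141, 0.0], [-0.141, 0.99, 0.0], [-0.0, -0.0, -1.0]]
contact_force: [-0.7, 0.3, 0.3]
gripper_width: 0.0001
```

Request:
jog_arm:
  plan:
    - {"x": 0.003, "y": 0.001, "z": 0, "ax": 0, "ay": 0, "az": 0, "jaw": -1}
    - {"x": 0.003, "y": 0.001, "z": 0, "ax": 0, "ay": 0, "az": 0, "jaw": -1}

```text
time_s: 14.65
position: [0.4664, 0.1786, 0.06]
tcp_rot: [[-0.99, -0.142, -0.002], [-0.142, 0.99, -0.0], [0.002, 0.0, -1.0]]
contact_force: [-4.4, 0.6, 1.5]
gripper_width: 0.0003
```

Request:
jog_arm:
  plan:
    - {"x": 0.002, "y": 0, "z": 0, "ax": 0, "ay": 0, "az": 0, "jaw": -1}
    - {"x": 0.002, "y": 0, "z": 0, "ax": 0, "ay": 0, "az": 0, "jaw": -1}

```text
time_s: 14.82
position: [0.4678, 0.1792, 0.06]
tcp_rot: [[-0.99, -0.142, -0.003], [-0.142, 0.99, 0.0], [0.003, 0.001, -1.0]]
contact_force: [-5.1, 1.4, 2.5]
gripper_width: 0.0002
```

Request:
jog_arm:
  plan:
    - {"x": 0.002, "y": 0, "z": 0, "ax": 0, "ay": 0, "az": 0, "jaw": -1}
    - {"x": 0.002, "y": 0, "z": 0, "ax": 0, "ay": 0, "az": 0, "jaw": -1}

```text
time_s: 14.98
position: [0.4711, 0.1792, 0.0602]
tcp_rot: [[-0.99, -0.142, 0.0], [-0.142, 0.99, 0.001], [-0.0, 0.001, -1.0]]
contact_force: [-1.4, 1.9, -0.4]
gripper_width: -0.0004
```

Request:
jog_arm:
  plan:
    - {"x": 0.002, "y": 0, "z": 0, "ax": 0, "ay": 0, "az": 0, "jaw": -1}
    - {"x": 0.002, "y": 0, "z": 0, "ax": 0, "ay": 0, "az": 0, "jaw": -1}

```text
time_s: 15.15
position: [0.4717, 0.179, 0.06]
tcp_rot: [[-0.99, -0.142, -0.003], [-0.142, 0.99, -0.0], [0.003, 0.0, -1.0]]
contact_force: [-6.6, 0.4, 3.2]
gripper_width: 0.0001
```

Request:
jog_arm:
  plan:
    - {"x": 0.003, "y": 0, "z": 0, "ax": 0, "ay": 0, "az": 0, "jaw": -1}
    - {"x": 0.003, "y": 0, "z": 0, "ax": 0, "ay": 0, "az": 0, "jaw": -1}

```text
time_s: 15.32
position: [0.4719, 0.1789, 0.0597]
tcp_rot: [[-0.99, -0.143, -0.009], [-0.143, 0.99, -0.001], [0.009, -0.0, -1.0]]
contact_force: [-14.1, 1.0, 9.7]
gripper_width: -0.0002
```

Request:
jog_arm:
  plan:
    - {"x": -0.015, "y": -0.002, "z": 0, "ax": 0, "ay": 0, "az": 0, "jaw": -1}
    - {"x": -0.03, "y": -0.004, "z": 0.01, "ax": 0, "ay": 0, "az": 0, "jaw": -1}
    - {"x": -0.035, "y": -0.004, "z": 0.05, "ax": 0, "ay": 0, "az": 0, "jaw": -1}
    - {"x": -0.035, "y": 0.01, "z": 0.09, "ax": 0, "ay": 0, "az": 0, "jaw": -1}
    - {"x": -0.02, "y": 0.03, "z": 0.13, "ax": 0, "ay": 0, "az": 0, "jaw": -1}
    - {"x": 0.02, "y": 0.03, "z": 0.16, "ax": 0, "ay": 0, "az": 0, "jaw": -1}
    - {"x": 0.06, "y": 0.03, "z": 0.18, "ax": 0, "ay": 0, "az": 0, "jaw": -1}
    - {"x": 0.08, "y": 0.03, "z": 0.2, "ax": 0, "ay": 0, "az": 0, "jaw": -1}
    - {"x": 0.08, "y": 0.03, "z": 0.2, "ax": 0, "ay": 0, "az": 0, "jaw": -1}

```text
time_s: 16.07
position: [0.5648, 0.208, 0.2663]
tcp_rot: [[-0.99, -0.137, 0.015], [-0.137, 0.991, 0.004], [-0.015, 0.002, -1.0]]
contact_force: [0.2, -0.2, 0.8]
gripper_width: 0.0003
```

```bash
python3 -c "
from h import *
d=cap('wrist','w19');cap('side','s19');cap('top','t19');st();loc()
d=load('w19');im=cv2.resize(d['image'][70:260,180:400,::-1],None,fx=3.1,fy=3.1,interpolation=cv2.INTER_CUBIC);cv2.imwrite('pics/w19z.png',im)
"
```

```text
{'time_s': 16.217, 'position': [0.556, 0.208, 0.26], 'tcp_rot': [[-0.99, -0.14, 0.0], [-0.14, 0.99, 0.0], [-0.0, -0.0, -1.0]], 'contact_force': [-0.579, -0.789, -0.95], 'gripper_width': -0.0, 'joints': [-0.489, 0.359, 0.095, 1.74, -0.038, 1.044, 1.331]}
local [-0.018   0.0457] F local [-0.68 -0.7 ] z 0.2599 t 16.2167
```

View pics/w19.png

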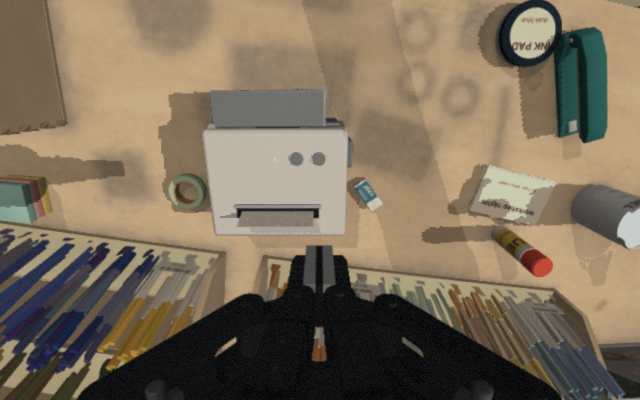

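View pics/w19z.png

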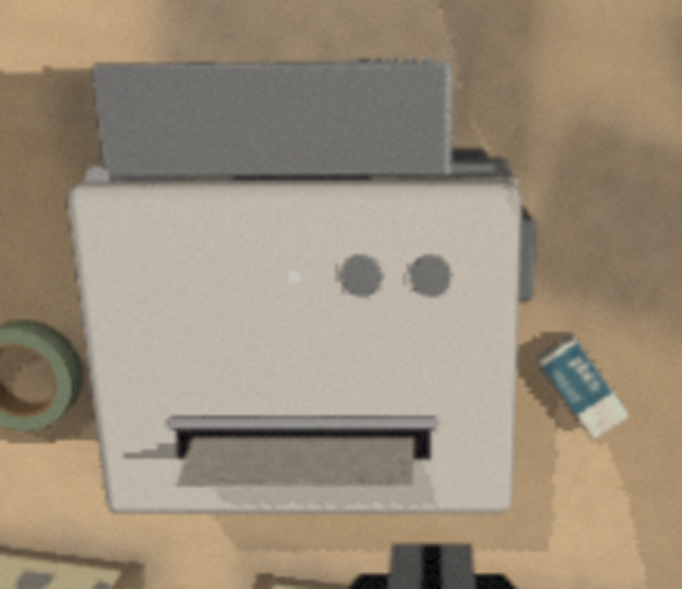

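```bash
python3 -c "
from h import *
print(order.hand_in());st()
"
```

```text
the job is handed in; nothing more can be done
None
the job is handed in; nothing more can be done
```

The battery pack is pushed home, the cover is shut and latched, and I handed the job in at about 16 s of the 69 s allowed.

- **Tab:** I pressed it in to about 5–6 N and a picture showed the cover sprung ajar at about 0.5 rad.
- **Cover open:** I hooked the lip from behind and swung the cover to its stop at about 1.5 rad, confirmed in a picture.
- **Battery:** The push force fell off and then rose hard against the stop. After I backed off, the picture showed the pack front about 2–4 mm out of the frame. Not clicked, it would have stood 6–10 mm out.
- **Cover shut:** The force rose, dropped at the snap, then rose to about 14 N against the stop. After I withdrew, the last wrist picture showed the cover flush and staying shut.
- **Other things:** In the last wrist picture the tape roll, eraser and cards looked unmoved by eye. I did not measure them. The pen and notes were not re-checked there, and the pen was last seen in the cover-closing pictures.

One thing disagreed with the description: the printer's top measured about 147 x 117 mm instead of 154 x 122 mm. The tab, cover and pack sizes did match, so I used that fit and no check afterwards contradicted it. The hand-in reported no verdict.

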